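# Close up the plate incubator and start it

### The job

The white bench incubator stands open with a filled 96-well plate on its pulled-out tray. With the fingertips, gently push the tray by its front plate until it is fully home, then gently swing the clear door shut against the housing, then press the green start key down and let it come back up. Do not touch the plate on the tray, do not swing the door while the tray is still out, leave the red stop key alone, and leave everything else on the bench and on the incubator where it stands.

Things in the scene. Friction and masses are not known exactly. Their poses are not given: they have to be found in the camera images.
- incubator: white bench incubator for one plate, fixed: 290 deep (x) by 224 wide (y) by 120 high. Origin: centre of its underside, on the bench. Own axes: z up, +x from its front to its back (the way the tray goes in), +y to the door's hinge side. Front face at x = -145, opening in it y = -84..84, z = 33..94. Flat top with a dark panel, a display and two round keys, 120 apart along y, at x = -75.
- tray: sliding tray of the incubator, pulled out 65 to 100 at the start. Origin: on the bench, below the middle of the outer face of its front plate; axes as the incubator's. It slides only along the incubator's x, with about 2 N of friction, more when moved fast, and stays where it is left. Fully home, against a hard stop, its front is flush with the incubator's front face (x = -145 of the incubator).
- tray_front (a point): centre of the outer face of the tray's grey upright front plate, 56.5 above the bench; moves with the tray. The plate is 150 wide (y), 6 thick (x), from 33 to 80 above the bench, flat, without a handle. Axes as the incubator's: push along +x. Behind it the aluminium deck, 146 wide, carries the filled plate.
- tray_nest (a point): centre of the floor of the shallow nest in the tray's deck, in which the filled plate sits; 58.5 behind the outer face of the tray's front plate, 41 above the bench. Axes as the incubator's.
- plate: filled 96-well plate (pink wells), loose in the nest of the tray, 85.5 (x) by 127.8 (y) by 14.4 high, nest rim 6 high. Origin: centre of its underside. It must ride in with the tray, untouched.
- door (a joint): opening angle of the door in rad: 0 = shut (hard stop, 4 mm before the incubator's front face), grows as it opens, at most 2.1. A slightly stiff hinge without spring or catch (0.06 N m of friction): the door stays where it is left. An open door stands on the incubator's +y side.
- door_hinge (a point): point on the door's upright hinge axis, 64 above the bench, at x = -149, y = +96 of the incubator. Axes turn with the door: it runs 188 along this -y; inner face at x = 0, outer face (to push) at x = -14. Door from 21 to 107 above the bench. Shut: axes are the incubator's; opening turns them clockwise seen from above, the free edge going to the incubator's -x and on to +y.
- door_push (a point): a good point to push, on the door's outer face: 110 from the hinge axis, 84 above the bench. Turns with the door, axes as door_hinge (push along its +x). White frame, clear window, total thickness 14; a dark pull tab, 50 high and 6 wide, stands 13 out of the outer face 180 from the hinge.
- start_key (a joint): travel of the green start key in m: 0 = up, 0.005 = fully down; counts as pressed beyond 0.0035. Sprung: about 1.5 N to start, 5 N fully down, comes back up by itself.
- start_key_top (a point): centre of the top of the green start key, 26 in diameter, standing 9 above the incubator's top (129 above the bench) when up. Press straight down.
- stop_key (a joint): travel of the red stop key in m, same make as the start key, 120 away from it on the other side of the display. Not to be pressed.
- bottle: reagent bottle with an orange cap, standing, 70 in diameter, 138 high. Origin: centre of its underside. Leave alone.
- tube: capped tube with a blue cap, standing on its own foot, 34 in diameter, 113 high. Origin: centre of its underside. Leave alone.
- yellow_tips: yellow pipette-tip rack, 84 x 122 x 64 high. Origin: centre of its underside. Leave alone.
- blue_tips: dark blue pipette-tip rack, 84 x 122 x 64 high. Origin: centre of its underside. Leave alone.
- spare_plate: empty 96-well plate with grey wells, on the bench, 85.5 x 127.8 x 15 high. Origin: centre of its underside. Leave alone.
- timer: small white timer lying on the rear of the incubator's top, 50 x 70 x 17 high. Origin: centre of its underside. Leave alone.
- pipette: navy pipette lying on the bench along its own x, about 280 long, 24 high, 34 wide. Origin: on the bench, near the middle of its length. Leave alone.
- reservoir: white open reagent trough, 60 x 120 x 32 high. Origin: centre of its underside. Leave alone.

How it is judged:
By the outcome, as a careful person would: the job done as asked, in the order asked, and still so for the second after the job is handed in, with the robot touching nothing.
It also fails if it takes over 58 s, if anything falls off the work surface, if the arm or the gripper's body presses on something with over 40 N, if the wrist force passes 120 N, or if a joint passes its speed limit or range.

### The arm

A 6-joint arm with a two-finger parallel gripper is mounted at the origin on the work surface. World frame = base frame: x ahead of the robot, y to its left, z up, the work surface at z = 0. Lengths are in m, angles in rad, forces in N, time in s.
With the tool pointing down it reaches from about 0.375 to 0.975 m from the base axis. Payload 3.8 kg.
Tool frame: the origin (TCP) lies midway between the tips of the shut fingers; the grasp point (between the pads) lies 19 mm behind it; z points along the fingers, y is the line along which they close (so a half turn about z gives the same grasp; the last joint's range is limited). The gripper opens to 88 mm and grips with 3 to 60 N. Pads are 18 mm wide; open, the fingers measure 123 mm over their backs; the gripper's body (75 mm by 187 mm) begins 45 mm behind the grasp point.
Start: joints at [-1.208, 0.264, 1.604, -0, 1.274, -0.037], TCP at [0.263, -0.622, 0.204] pointing down, gripper open.
Joint ranges: [-2.63, 2.63], [-0.94, 2.18], [0.31, 2.57], [-1.31, 4.45], [0, 2.66], [-2.55, 2.55]. Speed limits (rad/s): [2.57, 2.57, 3.14, 3.14, 3.14, 3.14].

### API

Orientations are given as a rotation vector (axis times angle).
In Python, from cell import manip, inverse_kinematics, cams, order gives the robot as it stands. Calls block until the motion is done:
- manip.move_pose(position, orientation): joint-space move of the TCP to a pose.
- manip.move_linear(position, rate=0.15, rot=None): straight line of the TCP; rot=None keeps the orientation; rate is the mean speed in m/s.
- manip.set_joints(angles): joint-space move.
- manip.set_gripper(opening, force=None): finger opening in m; force is the grip in N (None keeps the last); returns when the fingers have stopped.
- manip.dwell(seconds).
- inverse_kinematics(position, orientation): joint angles nearest the present ones, or None.
- manip.state(): the state.
- cams.capture(name): name is "scene" or "top" or "wrist"; returns a dict with "image" (384x512x3 uint8, blue, green, red), "z_map" (384x512 float32, m along the optical axis (not along the pixel's ray), 0 where there is no reading), "intrinsics" (3x3 intrinsics, pixels), "position" and "orientation" of the camera in the world; the wrist camera has in their place "T_tool_cam" (4x4, takes a point from camera to tool coordinates, whose origin is the TCP and whose axes are the flange's). Camera axes: x right, y down, z forward; pixel columns grow to the right and rows downward; lengths in m; the calibration is good to about 2 mm. A picture is of the moment at which its call begins: read the wrist's pose just before it.
A pose or a line that the arm cannot do raises manip.IKError and nothing moves.
- order.close_job(): hands the job in; it is judged then, once.
The state is a dict: "clock": time; "joint_pos": joint angles; "joint_velocities": joint speeds; "tau": joint torques, N m; "tool_pos": TCP position; "tcp_rot": TCP orientation; "contact_force": force on the tool from outside, world axes, zero at the start; "moment": the same for the moment, N m; "gripper_width": finger opening in m; "grasp_force": force on a finger pad.
Only numpy, scipy, OpenCV 4.12 (cv2) and the standard library are available. Lean on these libraries where they do the work, as an engineer would, in place of code of your own. Each camera call takes 0.05 s, during which the arm holds its last target. There are 200 camera calls.

## Working session

There is one attempt and no reset: what is moved stays moved. The work goes in short steps, each a Python script; the robot and the scene stay as the last script left them, time stands still between calls to the robot, and variables do not carry over. Pictures are saved under pics/ and viewed, at most 10 in all, crops included, and the job is handed in when it is done.

```bash
ls; mkdir -p pics; cat > h.py <<'E'
import numpy as np, cv2
from scipy.spatial.transform import Rotation as R
from cell import manip, inverse_kinematics, cams, order
def cloud(c):
    K=np.array(c["intrinsics"]); z=c["z_map"]; v,u=np.indices(z.shape)
    P=np.stack([(u-K[0,2])*z/K[0,0],(v-K[1,2])*z/K[1,1],z],-1)
    o=np.array(c["orientation"]); M=o if o.shape==(3,3) else R.from_rotvec(o).as_matrix()
    return P@M.T+np.array(c["position"])
E
python3 - <<'E'
from h import *
for n in("top","scene"):
    c=cams.capture(n); cv2.imwrite(f"pics/{n}0.png",c["image"])
    np.savez(f"{n}0.npz",**c); print(n,c["position"],c["orientation"],c["intrinsics"])
print(manip.state())
E
```

```text
pics
top [ 0.40324682 -0.05294268  1.20778837] [-2.11131689  2.15867912 -0.18119896] [[348.38307937   0.         251.81336044]
 [  0.         348.38307937 191.53380565]
 [  0.           0.           1.        ]]
scene [1.13096497 0.65517619 1.04177698] [-0.88083158 -2.55912131  1.03836192] [[376.61730526   0.         259.40443354]
 [  0.         376.61730526 191.83418794]
 [  0.           0.           1.        ]]
{'clock': 0.1, 'joint_pos': array([-1.20789348e+00,  2.64657398e-01,  1.60522900e+00, -2.21232064e-05,
        1.27369987e+00, -3.69007027e-02]), 'joint_velocities': array([ 3.32324428e-04, -1.90296624e-03, -1.72938244e-03, -8.71675875e-05,
        2.97755752e-04, -4.34787091e-04]), 'tau': array([ 3.63484723e-04, -5.03616178e+01, -3.58071291e+01,  7.30808498e-02,
        2.33313523e-02, -6.00918679e-05]), 'tool_pos': array([ 0.26247376, -0.6211081 ,  0.20243089]), 'tcp_rot': array([-3.07710453e+00, -6.23455719e-01,  5.40630061e-04]), 'contact_force': array([ 0.42178767, -0.53778018, -0.07073641]), 'moment': array([-0.05066346, -0.00515092, -0.01197017]), 'grasp_force': 0.0, 'gripper_width': 0.08833718806967188}
```

View pics/top0.png

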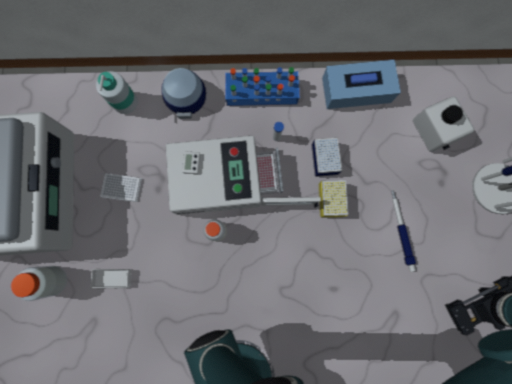

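View pics/scene0.png

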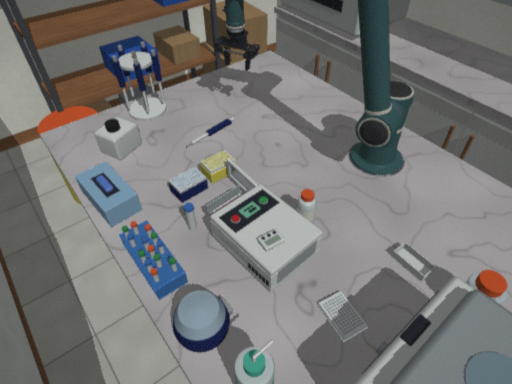

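The top view shows the incubator at px (168–260, 140–212). Its front faces image right (world −y), with the tray front near (280, 170) and the door at (262–320, 200). The green key is at (237, 188), the red key at (234, 152), and the yellow rack at (333, 198), near the door's free edge. The scene view shows the same layout, with the tube (190, 215) near the tray and the bottle (307, 205) behind the hinge side.

```bash
python3 - <<'E'
from h import *
C={n:dict(np.load(f"{n}0.npz")) for n in("top","scene")}
def rect(P,m,k=1):
    m=cv2.morphologyEx(m.astype(np.uint8),cv2.MORPH_OPEN,np.ones((k,k)))
    n,l,s,_=cv2.connectedComponentsWithStats(m); i=1+np.argmax(s[1:,4]); q=P[l==i]
    return q,cv2.minAreaRect((q[:,:2]*1000).astype(np.float32)),q[:,2].mean()
for n,c in C.items():
    P=cloud(c); hsv=cv2.cvtColor(c["image"],cv2.COLOR_BGR2HSV); h,s,v=cv2.split(hsv)
    ok=c["z_map"]>0
    roi=ok&(P[...,0]>.2)&(P[...,0]<.75)&(P[...,1]>-.5)&(P[...,1]<.3)
    print(n,"bench z",np.median(P[roi&(P[...,2]<.02)][:,2]))
    q,r,z=rect(P,roi&(P[...,2]>.112)&(P[...,2]<.135),3); print(" top",r,z)
    for nm,m in dict(green=(h>45)&(h<85)&(s>120),red=((h<6)|(h>174))&(s>140)&(P[...,2]<.15)).items():
        q,r,z=rect(P,roi&m&(P[...,2]>.1)); print(" ",nm,len(q),q.mean(0).round(4),r)
    q,r,z=rect(P,roi&(h>20)&(h<35)&(s>70)&(P[...,2]>.045)); print("  yellow",len(q),r,z)
    # height map list of front region
    m=roi&(P[...,1]<.03)&(P[...,1]>-.3)&(P[...,2]>.093)&(P[...,2]<.112)
    np.save(f"{n}P.npy",P)
    n2,l,st,_=cv2.connectedComponentsWithStats(m.astype(np.uint8))
    for i in range(1,n2):
        if st[i,4]>8: q=P[l==i]; print("  z~.1",st[i],q.mean(0).round(3),[tuple(np.round(a,0)) for a in cv2.minAreaRect((q[:,:2]*1000).astype(np.float32))[:2]])
    m=roi&(P[...,1]<.03)&(P[...,1]>-.3)&(P[...,2]>.068)&(P[...,2]<.088)
    n2,l,st,_=cv2.connectedComponentsWithStats(m.astype(np.uint8))
    for i in range(1,n2):
        if st[i,4]>8: q=P[l==i]; print("  z~.08",st[i],q.mean(0).round(3),cv2.minAreaRect((q[:,:2]*1000).astype(np.float32)))
c=C["top"]; cv2.imwrite("pics/topcrop.png",cv2.resize(c["image"][115:245,155:365],None,fx=3.8,fy=3.8,interpolation=cv2.INTER_CUBIC))
E
```

```text
top bench z 0.000288490748109993
 top ((650.0640258789062, 68.89842224121094), (218.79290771484375, 290.0320129394531), 4.420529842376709) 0.12060136226254294
  green 41 [ 0.5986 -0.0121  0.1291] ((598.7243041992188, -11.987460136413574), (21.632080078125, 20.02362632751465), 28.13252830505371)
  red 39 [ 0.7186 -0.0028  0.1292] ((718.9859619140625, -1.9317512512207031), (21.023662567138672, 19.38902473449707), 44.377967834472656)
  yellow 47 ((568.9916381835938, -291.4061279296875), (116.26497650146484, 7.114977836608887), 2.056077241897583) 0.04998502896777892
  z~.1 [261 197  59   6 271] [ 0.561 -0.179  0.106] [(np.float64(561.0), np.float64(-179.0)), (np.float64(185.0), np.float64(17.0))]
  z~.08 [276 147   7  44  92] [ 0.67  -0.148  0.079] ((670.1024169921875, -148.7479248046875), (148.32235717773438, 6.5104756355285645), 4.526385307312012)
  z~.08 [313 202   4   5   9] [ 0.549 -0.263  0.077] ((549.050048828125, -263.34075927734375), (16.49746322631836, 3.081374168395996), 23.005760192871094)
scene bench z 0.0020256421595421514
 top ((649.1494140625, 67.56000518798828), (219.210
[... 230 characters left out ...]
 -0.0011  0.1306] ((718.8020629882812, -2.533071517944336), (27.91175651550293, 19.199995040893555), 56.09858322143555)
  yellow 104 ((573.5418701171875, -332.3773193359375), (64.34864044189453, 98.69020080566406), 89.79410552978516) 0.06558170051652859
  z~.1 [227 158  32  29 179] [ 0.564 -0.182  0.107] [(np.float64(562.0), np.float64(-183.0)), (np.float64(180.0), np.float64(17.0))]
  z~.08 [227 164  27  25  93] [ 0.564 -0.191  0.078] ((564.0304565429688, -192.61349487304688), (6.199713230133057, 164.5656280517578), 0.29998478293418884)
  z~.08 [206 185  34  23 141] [ 0.673 -0.148  0.078] ((670.7255249023438, -149.3478240966797), (148.89852905273438, 10.207755088806152), 4.7424187660217285)
```

View pics/topcrop.png

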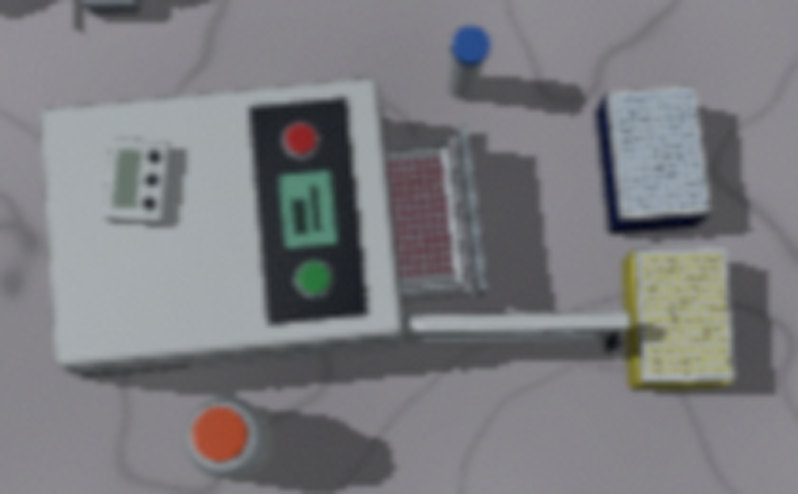

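The crop confirms the layout: clear gap between the door's free edge (610, 325) and the yellow rack (625), and clear space in front of the tray plate (470, 215).

Inferred pose: incubator yaw is about 94.4° and its centre is about (0.653, 0.068). The tray is out about 75 mm and the door is at about 90°. Next I fit the door angle and approach the tray.

```bash
cat >> h.py <<'E'
yaw=np.deg2rad(94.4); ux=np.array([np.cos(yaw),np.sin(yaw),0]); uy=np.array([-ux[1],ux[0],0]); uz=np.array([0,0,1.])
C0=np.array([.6528,.0678,0])
W=lambda x,y,z: C0+(ux*x+uy*y)/1000+uz*z/1000        # incubator mm -> world
I=lambda p: np.array([(p-C0)@ux,(p-C0)@uy,p[2]])*1000 # world -> incubator mm
def down(a): # tool z down, tool x at world heading a
    x=np.array([np.cos(a),np.sin(a),0]); z=-uz
    return R.from_matrix(np.stack([x,np.cross(z,x),z],1)).as_rotvec()
def st():
    s=manip.state(); return s["clock"],I(s["tool_pos"]).round(1),s["contact_force"].round(1)
E
python3 - <<'E'
from h import *
for n in("top","scene"):
    P=np.load(n+"P.npy"); m=(P[...,2]>.096)&(P[...,2]<.112)&(P[...,1]<-.095)&(P[...,1]>-.28)&(P[...,0]>.5)&(P[...,0]<.63)
    q=np.array([I(p) for p in P[m]]); k=np.polyfit(q[:,0],q[:,1],1); print(n,"door line dy/dx",k, "y at x=-250",np.polyval(k,-250), "deg",90-np.degrees(np.arctan(k[0])))
P=np.load("topP.npy")
for nm,x0,x1 in(("yellow",.52,.62),("blue",.64,.75)):
    m=(P[...,2]>.055)&(P[...,2]<.08)&(P[...,0]>x0)&(P[...,0]<x1)&(P[...,1]<-.27)&(P[...,1]>-.4); q=np.array([I(p) for p in P[m]]); print(nm,q.min(0),q.max(0))
m=(P[...,2]>.095)&(P[...,2]<.13)&(P[...,0]>.76)&(P[...,0]<.95)&(P[...,1]<-.05)&(P[...,1]>-.3); q=P[m]; print("tube",len(q), len(q) and I(q.mean(0)))
print(cams.capture("wrist")["T_tool_cam"].round(3))
for a in(yaw,yaw+np.pi,yaw-np.pi/2,yaw+np.pi/2): print(round(a,2),inverse_kinematics(W(-270,0,200),down(a)), inverse_kinematics(W(-154,0,66),down(a)))
E
```

```text
top door line dy/dx [-7.53328772e-02  9.29282607e+01] y at x=-250 111.76147998967275 deg 94.30811863152462
scene door line dy/dx [-7.75320092e-02  8.91253820e+01] y at x=-250 108.50838428521999 deg 94.43338775438446
yellow [-433.72906589   61.8447221    55.50562018] [-350.19398136  164.91309258   69.70583181]
blue [-429.21482482  -69.75771381   55.45295364] [-348.93780818   22.11450758   70.26489743]
tube 172 [-212.17812096 -181.10454573  109.90953562]
[[ 0.    -0.963 -0.268  0.068]
 [ 1.     0.     0.     0.001]
 [-0.    -0.268  0.963 -0.181]
 [ 0.     0.     0.     1.   ]]
1.65 [-3.25999063e-01  3.18282176e-01  1.54152343e+00 -4.44089210e-16
  1.28178704e+00 -4.02793550e-01] [-1.65473418e-01  3.64712483e-01  1.73876934e+00 -4.44089210e-16
  1.03811083e+00 -2.42267905e-01]
4.79 None None
0.08 [-3.25999063e-01  3.18282176e-01  1.54152343e+00 -4.44089210e-16
  1.28178704e+00  1.16800278e+00] [-1.65473418e-01  3.64712483e-01  1.73876934e+00 -4.44089210e-16
  1.03811083e+00  1.32852842e+00]
3.22 [-3.25999063e-01  3.18282176e-01  1.54152343e+00 -4.44089210e-16
  1.28178704e+00 -1.97358988e+00] [-1.65473418e-01  3.64712483e-01  1.73876934e+00 -4.44089210e-16
  1.03811083e+00 -1.81306423e+00]
```

```bash
cat >> h.py <<'E'
def creep(x0,x1,y,z,step,lim,rate=.02):
    for x in np.arange(x0,x1+1e-6,step):
        manip.move_linear(W(x,y,z),rate=rate); t,p,f=st(); fx=-f@ux
        if abs(fx)>lim: break
    print("creep end cmd",x,st()); return x
E
python3 - <<'E'
from h import *
manip.set_gripper(0)
manip.move_pose(W(-272,0,200),down(yaw)); print(st())
manip.move_linear(W(-272,0,66),rate=.15); print(st())
manip.move_linear(W(-236,0,66),rate=.06); print(st())
manip.move_linear(W(-164,0,66),rate=.03); print(st())
creep(-163,-149,0,66,1,5)
c=cams.capture("top"); np.savez("top1.npz",**c)
cv2.imwrite("pics/top1.png",cv2.resize(c["image"][115:245,155:365],None,fx=3.8,fy=3.8,interpolation=cv2.INTER_CUBIC))
E
```

```text
(3.5583, array([-273.2,    0.5,  200. ]), array([-0.2, -0.3, -0.1]))
(4.6, array([-272.5,   -1. ,   67.3]), array([ 0.1, -0.3,  0.6]))
(5.35, array([-2.359e+02, -1.000e-01,  6.600e+01]), array([-0.1,  0.4,  0.2]))
(7.9, array([-164.1,   -0. ,   66. ]), array([-0.3,  0. , -0.5]))
creep end cmd -153.0 (10.65, array([-154.6,   -0. ,   66. ]), array([ 0.5, -6.2, -1.1]))
```

View pics/top1.png

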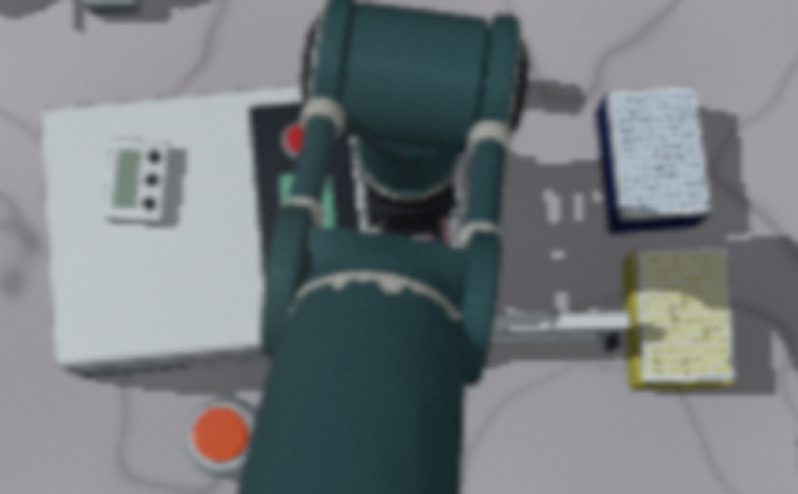

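The arm hides the tray, and there is a pinkish spot at (445, 232) I can't explain. I'll check with the wrist and scene cameras before moving.

```bash
python3 - <<'E'
from h import *
a=cams.capture("wrist")["image"]; b=cams.capture("scene")["image"]
b=cv2.resize(b[120:300,150:370],(400,327),interpolation=cv2.INTER_CUBIC); a=cv2.resize(a,(400,300))
cv2.imwrite("pics/ws1.png",np.hstack([cv2.copyMakeBorder(a,0,27,0,0,cv2.BORDER_CONSTANT),b])); print(st())
E
```

```text
(10.8, array([-154.6,   -0. ,   66. ]), array([ 1. , -6.2, -1.4]))
```

View pics/ws1.png

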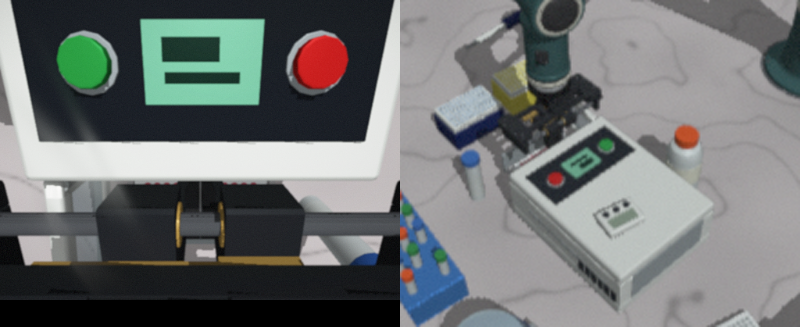

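The wrist view shows pink specks just below the incubator's top edge, at about (165, 185). I'll get their 3D positions from depth, along with the gripper opening.

```bash
cat >> h.py <<'E'
def wrist():
    s=manip.state(); c=cams.capture("wrist"); T=np.eye(4); T[:3,:3]=R.from_rotvec(s["tcp_rot"]).as_matrix(); T[:3,3]=s["tool_pos"]
    T=T@c["T_tool_cam"]; c["position"]=T[:3,3]; c["orientation"]=T[:3,:3]; return c
E
python3 - <<'E'
from h import *
print(manip.state()["gripper_width"], manip.state()["grasp_force"])
for n in("top","scene","wrist"):
    c=wrist() if n=="wrist" else cams.capture(n); P=(cloud(c)-C0)@np.stack([ux,uy,uz],1)*1000
    h,s,v=cv2.split(cv2.cvtColor(c["image"],cv2.COLOR_BGR2HSV))
    m=((h<10)|(h>165))&(s>50)&(P[...,2]>25)&(P[...,2]<75)&(P[...,0]<-100)&(P[...,0]>-260)&(abs(P[...,1])<90)&(c["z_map"]>0)
    if m.sum(): q=P[m]; print(n,"pink",m.sum(),q.min(0).round(),q.max(0).round(),np.median(q,0).round())
    m=(P[...,2]>25)&(P[...,2]<85)&(P[...,0]<-147)&(P[...,0]>-260)&(abs(P[...,1])<85)&(c["z_map"]>0)
    q=P[m]
    if len(q): print(n,"any",len(q)); print(q[::max(1,len(q)//25)].round().astype(int).tolist())
E
```

```text
0.0004508150487746195 2.88729764521122
top pink 7 [-194.    8.   52.] [-191.   25.   58.] [-192.   15.   56.]
top any 93
[[-214, -49, 72], [-216, -42, 84], [-216, -40, 79], [-214, -42, 56], [-212, -44, 39], [-219, -33, 77], [-215, -29, 79], [-211, -36, 42], [-206, -31, 51], [-214, -23, 77], [-214, -28, 43], [-213, -24, 44], [-213, -22, 41], [-212, -18, 43], [-212, -14, 43], [-212, -11, 40], [-212, -8, 39], [-207, -4, 45], [-204, -1, 42], [-199, 5, 56], [-210, 3, 43], [-199, 8, 54], [-210, 7, 45], [-198, 12, 54], [-209, 11, 46], [-198, 16, 57], [-191, 18, 56], [-201, 19, 55], [-173, 20, 54], [-197, 22, 53], [-197, 26, 56]]
scene pink 1 [-195.  -21.   56.] [-195.  -21.   56.] [-195.  -21.   56.]
scene any 237
[[-221, 16, 81], [-218, 21, 64], [-216, 15, 59], [-215, -8, 67], [-218, -11, 61], [-197, 13, 60], [-218, 6, 44], [-219, -44, 75], [-200, 1, 56], [-212, -49, 78], [-198, -5, 57], [-212, -53, 76], [-199, -13, 57], [-214, -57, 72], [-210, -23, 50], [-213, -66, 75], [-212, -30, 49], [-216, -69, 69], [-211, -35, 48], [-217, -65, 60], [-201, -39, 54], [-217, -53, 45], [-216, -71, 55], [-190, -50, 61], [-194, -57, 57], [-191, -63, 60], [-204, -72, 46]]
wrist pink 86 [-175.  -52.   54.] [-173.   51.   57.] [-174.  -23.   56.]
wrist any 743
[[-176, 72, 47], [-172, 47, 55], [-172, 26, 56], [-172, -38, 55], [-173, -59, 55], [-173, 57, 56], [-173, 37, 55], [-173, -27, 56], [-173, -48, 55], [-177, -72, 48], [-174, 47, 56], [-174, 26, 55], [-174, -39, 56], [-174, -60, 55], [-175, 57, 54], [-175, 35, 56], [-175, -30, 55], [-174, -51, 56], [-216, 0, 78], [-217, -4, 80], [-218, 1, 80], [-219, 6, 80], [-220, 10, 80], [-220, -10, 80], [-221, -5, 80], [-221, 0, 80]]
```

```bash
python3 - <<'E'
from h import *
s=manip.state(); print(s["joint_pos"].round(3),R.from_rotvec(s["tcp_rot"]).as_matrix().round(3).tolist(), s["tool_pos"])
c=cams.capture("scene"); P=(cloud(c)-C0)@np.stack([ux,uy,uz],1)*1000
for z0 in range(85,260,15):
    m=(P[...,2]>z0)&(P[...,2]<z0+15)&(P[...,0]<-110)&(P[...,0]>-330)&(abs(P[...,1])<110)&(c["z_map"]>0)&(c["image"].max(-1)<70)
    q=P[m]
    if len(q): print(z0,len(q),q.min(0).round(),q.max(0).round(),np.median(q,0).round())
cv2.imwrite("pics/scene2.png",cv2.resize(c["image"][130:240,180:300],None,fx=5,fy=5,interpolation=cv2.INTER_CUBIC))
E
```

```text
[-0.165  0.364  1.739 -0.002  1.037 -0.241] [[-0.077, 0.997, 0.0], [0.997, 0.077, -0.002], [-0.002, 0.0, -1.0]] [ 0.66467921 -0.08628962  0.06604054]
100 2 [-159.  -13.  113.] [-155.  -13.  114.] [-157.  -13.  113.]
115 56 [-164.  -89.  116.] [-110.   88.  130.] [-114.   -8.  123.]
130 22 [-160.  -16.  130.] [-143.   12.  144.] [-146.   -3.  136.]
145 7 [-153.  -16.  145.] [-143.   17.  157.] [-145.   12.  152.]
160 40 [-183.  -85.  162.] [-121.   81.  175.] [-146.  -27.  173.]
175 113 [-187.  -89.  175.] [-119.   81.  190.] [-128.  -15.  182.]
190 160 [-188.  -93.  190.] [-118.   89.  205.] [-133.  -19.  196.]
205 431 [-190.  -94.  205.] [-119.   91.  220.] [-144.  -29.  210.]
220 59 [-174.  -18.  220.] [-130.   38.  235.] [-134.   -4.  226.]
235 15 [-140.  -16.  237.] [-120.   38.  250.] [-123.   -7.  245.]
250 84 [-163.  -37.  250.] [-117.   41.  265.] [-123.    3.  259.]
```

View pics/scene2.png

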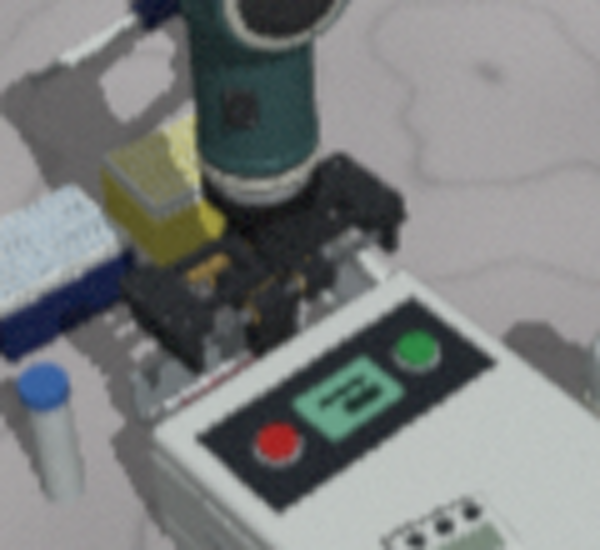

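The tray has not moved. The scene depth puts the gripper body about 30 mm higher than the reported TCP implies, so the fingertips are likely shorter than stated. They passed over the 80 mm plate and touched the lintel. I'll back off, lift, and measure where the real tips are.

```bash
python3 - <<'E'
from h import *
manip.move_linear(W(-190,0,72),rate=.08); manip.move_linear(W(-215,0,200),rate=.2); print(st(), manip.state()["gripper_width"])
for n in("scene","top"):
    c=cams.capture(n); P=(cloud(c)-C0)@np.stack([ux,uy,uz],1)*1000
    m=(P[...,0]<-180)&(P[...,0]>-250)&(abs(P[...,1])<25)&(c["z_map"]>0)&(P[...,2]>125); q=P[m]
    z=np.sort(q[:,2]) if len(q) else []; print(n,"lowest tool pts",z[:12].round() if len(q) else 0)
c=wrist(); P=(cloud(c)-C0)@np.stack([ux,uy,uz],1)*1000
m=(c["z_map"]>0)&(P[...,2]>125)&(abs(P[...,1])<40); q=P[m]; i=np.argsort(q[:,2])[:400:40]; print("wrist",q[i].round().tolist())
cv2.imwrite("pics/wr3.png",c["image"])
E
```

```text
(12.4167, array([-214.3,    0.8,  198.6]), array([ 0.3,  0.4, -0.3])) 0.0005523667099816598
scene lowest tool pts [235. 236. 236. 238. 240. 240. 241. 241. 241. 242. 243. 243.]
top lowest tool pts [303. 304. 304. 306. 306. 307. 308. 311. 313. 317. 319. 319.]
wrist [[-75.0, -4.0, 125.0], [-207.0, -1.0, 233.0], [-205.0, 10.0, 235.0], [-207.0, 1.0, 236.0], [-206.0, 13.0, 237.0], [-207.0, 4.0, 238.0], [-207.0, 2.0, 239.0], [-207.0, -2.0, 240.0], [-207.0, -6.0, 241.0], [-206.0, 13.0, 242.0]]
```

View pics/wr3.png

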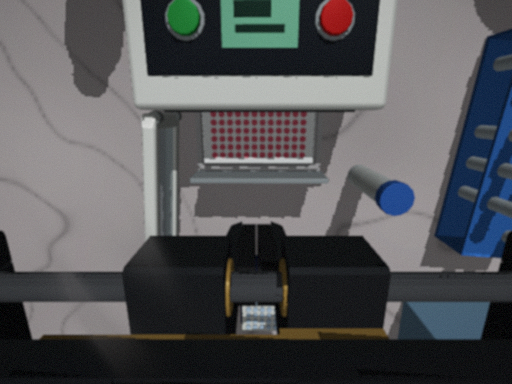

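The fingertips really sit about 33 mm short of the reported TCP: lowest points at z≈233–235 when the TCP reads 199. The tray and plate look undisturbed. I'll correct for this and tilt the tool 12° so the tips lead and clear the lintel.

```bash
cat >> h.py <<'E'
OFF=.033  # real tips lie this far behind the reported TCP
def orient(a,t): # tool x heading a, tip leading by tilt t
    hx=np.array([np.cos(a),np.sin(a),0]); z=hx*np.sin(t)-uz*np.cos(t); y=np.cross(-uz,hx); return np.stack([np.cross(y,z),y,z],1)
def pose(x,y,z,a,t): M=orient(a,t); return W(x,y,z)+M[:,2]*OFF, R.from_matrix(M).as_rotvec()
def tip():
    s=manip.state(); M=R.from_rotvec(s["tcp_rot"]).as_matrix(); return round(s["clock"],2),I(s["tool_pos"]-M[:,2]*OFF).round(1),np.round([s["contact_force"]@ux,s["contact_force"]@uy,s["contact_force"][2]],1)
def lin(x,y,z,a,t,rate): p,r=pose(x,y,z,a,t); manip.move_linear(p,rate=rate,rot=r)
E
python3 - <<'E'
from h import *
T=np.deg2rad(12); a=yaw
manip.move_pose(*pose(-270,0,190,a,T)); print(tip())
lin(-270,0,61,a,T,.15); print(tip())
lin(-236,0,61,a,T,.06); print(tip())
for x in range(-232,-157,8):
    lin(x,0,61,a,T,.04); print(tip())
x=-160
while x<-148:
    x+=1; lin(x,0,61,a,T,.02)
    t=tip()
    if abs(t[2][0])>7: break
print(x,tip())
c=wrist(); P=(cloud(c)-C0)@np.stack([ux,uy,uz],1)*1000
cv2.imwrite("pics/wr4.png",c["image"])
E
```

```text
(12.96, array([-271.3,    1.8,  186.2]), array([ 0.9,  0.2, -0.3]))
(13.97, array([-270.2,   -1.1,   62.5]), array([-0.8, -0. ,  0.6]))
(14.68, array([-235.8,   -0. ,   61. ]), array([-0.5,  0.1,  0.4]))
(14.93, array([-2.32e+02,  1.00e-01,  6.09e+01]), array([ 0.3, -0.8,  0.4]))
(15.28, array([-223.7,   -0. ,   61. ]), array([-0.5,  0.6, -0.5]))
(15.63, array([-215.3,    0. ,   61. ]), array([ 0.3,  0.3, -0.1]))
(15.98, array([-207.3,    0. ,   61. ]), array([-0.8,  0.8,  0. ]))
(16.33, array([-199.3,    0. ,   61. ]), array([ 0.1,  0.7, -0.3]))
(16.68, array([-191.4,    0. ,   61. ]), array([-0.1, -0.3,  0. ]))
(17.03, array([-183.4,    0. ,   61. ]), array([-1.4,  0.7,  0.4]))
(17.38, array([-175.4,    0. ,   61. ]), array([-0. , -0.1,  0.7]))
(17.73, array([-167.3,    0. ,   61. ]), array([0.1, 0.1, 0.1]))
(18.08, array([-159.4,    0. ,   61. ]), array([-1. , -0.3, -0.4]))
-151 (20.33, array([-1.531e+02, -1.000e-01,  6.110e+01]), array([-8.4,  1.6,  0.4]))
```

```bash
python3 - <<'E'
from h import *
T=np.deg2rad(12)
lin(-185,0,61,yaw,T,.1); lin(-240,0,180,yaw,T,.25); print(tip())
c=wrist(); P=(cloud(c)-C0)@np.stack([ux,uy,uz],1)*1000
m=(P[...,2]>25)&(P[...,2]<90)&(P[...,0]<-120)&(P[...,0]>-250)&(abs(P[...,1])<78)&(c["z_map"]>0); q=P[m]
for z in range(25,90,6):
    k=q[(q[:,2]>z)&(q[:,2]<z+6)]
    if len(k): print(z,len(k),np.percentile(k[:,0],[5,50,95]).round(1))
cv2.imwrite("pics/wr5.png",c["image"])
E
```

```text
(21.55, array([-239.2,    0.6,  179. ]), array([ 0.4,  0.6, -1.3]))
25 301 [-148.  -147.4 -146.2]
31 287 [-147.6 -146.3 -145.8]
37 144 [-146.2 -146.  -145.8]
43 158 [-146.2 -146.  -145.7]
49 251 [-146.2 -146.  -145.8]
55 190 [-146.2 -146.  -145.7]
61 168 [-146.2 -146.  -145.7]
67 293 [-146.2 -146.  -145.8]
73 262 [-146.2 -145.9 -144.7]
79 419 [-145.9 -145.  -144. ]
```

View pics/wr5.png

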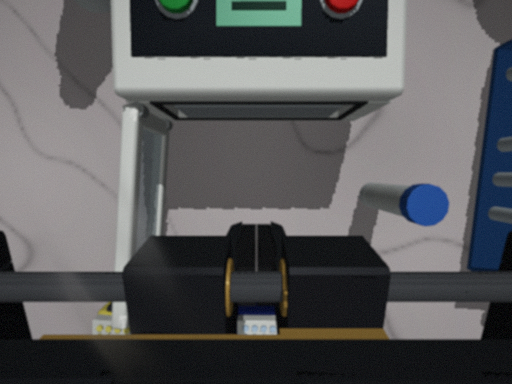

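The tray front plate now lies at x≈−146, flush with the housing front over its whole height, and the opening is closed off. The door is still at (130–160, 105–300). Now I'll swing it shut.

```bash
python3 - <<'E'
from h import *
T=np.deg2rad(12)
def D(th,lx,z): 
    c,s=np.cos(th),np.sin(th); return (-149+lx*c-110*s, 96-lx*s-110*c, z, yaw-th, T)
th=np.deg2rad(94.4)
manip.move_pose(*pose(*D(th,-60,200))); print(tip(), manip.state()["joint_pos"].round(2))
lin(*D(th,-60,84),.15); print(tip())
lin(*D(th,-30,84),.08); print(tip())
d=np.deg2rad
for t in np.r_[94.4,np.arange(92,4,-4)]: lin(*D(d(t),-22,84),.05)
print(t,tip())
while t>-4:
    t-=.5; lin(*D(d(t),-22,84),.02); k=tip()
    if abs(k[2][0])>5: break
print(t,k)
lin(*D(d(t),-50,84),.1); lin(*D(d(t),-60,190),.25); print(tip())
c=cams.capture("top"); np.savez("top2.npz",**c); P=(cloud(c)-C0)@np.stack([ux,uy,uz],1)*1000
m=(P[...,2]>98)&(P[...,2]<112)&(P[...,0]<-146)&(P[...,0]>-200)&(abs(P[...,1])<120); q=P[m]
if len(q)>3: print("door",len(q),q.min(0).round(1),q.max(0).round(1),np.polyfit(q[:,1],q[:,0],1))
cv2.imwrite("pics/top2.png",cv2.resize(c["image"][115:245,155:365],None,fx=3.8,fy=3.8,interpolation=cv2.INTER_CUBIC))
E
```

```text
(22.99, array([-253.8,  164.1,  199.5]), array([-0.6, -0.6, -0.4])) [-0.48 -0.08  2.06  0.12  0.98  1.04]
(23.92, array([-254.6,  163.4,   84.9]), array([ 0.3, -0.3,  0.3]))
(24.44, array([-256.3,  133.9,   84. ]), array([-0. , -0.3,  0.3]))
8.0 (31.48, array([-186.2,   -9.8,   83.9]), array([-1.2,  0.4,  0.4]))
-0.5 (35.73, array([-171.3,  -14.1,   84. ]), array([-5.1,  0.2,  0.1]))
(36.73, array([-207.6,  -14.3,  189.6]), array([ 1. ,  0.1, -1.2]))
door 254 [-161.6  -89.3  100.4] [-146.5  103.6  111.7] [ 3.95622999e-03 -1.54342124e+02]
```

The door lies along the front, with x −147…−162 and a slope of about 0.2°, and it reached the 5 N stop. Now the start key.

```bash
python3 - <<'E'
from h import *
k=I(np.array([.5991,-.0115,.129])); print("key",k.round(1)); x,y=k[:2]
manip.move_pose(*pose(x,y,175,yaw,0)); lin(x,y,137,yaw,0,.1); print(tip())
z=136
while z>117:
    z-=1; lin(x,y,z,yaw,0,.03); t=tip(); 
    if t[2][2]>1: print(z,t[1],t[2])
    if t[2][2]>8: break
manip.dwell(.2); print(tip())
lin(x,y,175,yaw,0,.1); print(tip())
lin(-230,y,200,yaw,0,.25)
c=cams.capture("top"); P=(cloud(c)-C0)@np.stack([ux,uy,uz],1)*1000
h,s,v=cv2.split(cv2.cvtColor(c["image"],cv2.COLOR_BGR2HSV))
m=(h>45)&(h<85)&(s>120)&(P[...,2]>115)&(P[...,2]<140); q=P[m]; print("green",len(q),np.median(q,0).round(1) if len(q) else 0)
w=wrist()["image"]
cv2.imwrite("pics/end.png",np.hstack([cv2.resize(c["image"][115:245,155:365],(420,260)),cv2.resize(w,(347,260))])); print(tip())
E
```

```text
key [-74.9  59.6 129. ]
(37.99, array([-75.7,  59.6, 136.3]), array([1. , 0.5, 0.6]))
132 [-74.9  59.7 131.8] [-0.4 -0.2  1.1]
126 [-74.9  59.4 126.2] [-0.5  0.3  2.2]
125 [-75.   59.4 125.2] [-0.1  0.3  3.3]
124 [-75.   59.4 124.2] [ 0.1 -0.6  3.4]
123 [-75.   59.4 123.2] [ 1.5 -0.6  4.3]
122 [-75.   59.4 122.3] [ 1.2 -0.8  5.6]
121 [-74.9  59.4 122.3] [0.2 2.6 9.7]
(41.94, array([-75. ,  59.4, 122.2]), array([ 0.6,  2.3, 10.1]))
(42.63, array([-74.9,  60.1, 174.4]), array([ 0.2, -0.3, -0.8]))
green 40 [-75.   60.4 129.1]
(43.51, array([-228.3,   60. ,  199.1]), array([ 0.7,  0.6, -0.4]))
```

View pics/end.png

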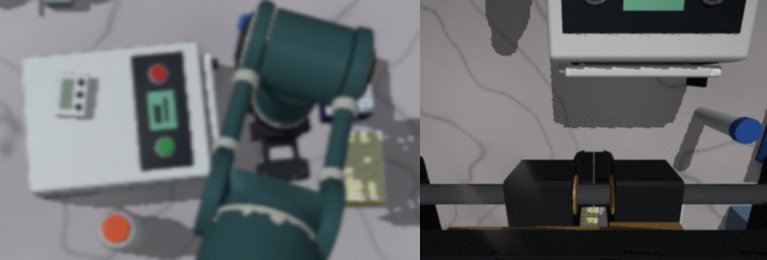

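The key went through its full travel, from contact near 127 down to a hard stop at 122 at 10 N, and is back up at 129. The wrist view shows the door parallel to the front at (570–720, 72), and nothing else has been disturbed.

```bash
python3 -c "
from h import *
print(order.close_job())"
```

```text
the job is handed in; nothing more can be done
None
```

I pushed the tray fully home, swung the door shut, pressed the start key and let it come back up, then handed the job in at about 44 s; a first push at the tray missed because the fingertips sit about 33 mm short of the reported TCP, so they passed over it and touched the housing at about 6 N, and I saw no effect on the plate.

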